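Load a kiln shelf around a jar and a prop

ROBOT

A 6-joint arm with a two-finger parallel gripper is mounted at the origin on the work surface. World frame = base frame: x ahead of the robot, y to its left, z up, the work surface at z = 0. Lengths are in mm, angles in rad, forces in N, time in s.
With the tool pointing down it reaches from about 300 to 775 mm from the base axis. Payload 14.6 kg.
Tool frame: the origin (TCP) lies at the very end of the fingers, on their centre line; the grasp point (between the pads) lies 19 mm behind it; z points along the fingers, y is the line along which they close (so a half turn about z gives the same grasp; the last joint's range is limited). The gripper opens to 94 mm and grips with 3 to 60 N. Pads are 16 mm wide; open, the fingers measure 119 mm over their backs; the gripper's body (75 mm by 177 mm) begins 78 mm behind the grasp point.
Start: joints at [-1.288, 0.3, 1.521, -0, 1.321, -0.067], TCP at [188.483, -516.685, 205.446] pointing down, gripper open.
Joint ranges: [-3.03, 3.03], [-0.79, 2.21], [0.23, 2.52], [-1.04, 4.18], [0, 3.07], [-2.55, 2.55]. Speed limits (rad/s): [2.22, 2.22, 2.57, 3.14, 3.14, 3.14].

INTERFACE

Orientations are given as [roll, pitch, yaw] about the fixed x, y, z axes, in that order (R = Rz(yaw) Ry(pitch) Rx(roll)).
In Python, from cell import read_state, viewer, manip, models gives the robot as it stands.
- The arm moves only by the tool carry_out, never from a script. Its argument "deltas" is a list of rows, each an object with "dp": the shift along the tool's x, y, z in mm, a list of three; "roll": the turn about the tool's z in degrees; "gripper": the opening, from -1 (shut) to 1 (fully open), so that 0 is half open. In form: [{"dp": [tx, ty, tz], "roll": roll, "gripper": gripper}, ...]. A call has 1 to 12 rows; each row is the pose to reach, as a shift and turn from the pose commanded when the call began, along the tool's axes at that moment; what a row does not reach only later rows make up. A row lasts 1/12 s, in which the tool goes at most 41.7 mm and 7.16 degrees, less where a joint would pass 70% of its speed; a pose out of reach is approached as far as the arm can. A call with a gripper value outside its range is refused whole. The fingers move at their own pace and stop on an object; "newtons" is the grip in N (left out, the last holds). Time passes only in rows, so rows that repeat a pose let the fingers close. It gives the time, the measured TCP pose, the force, the opening and the grip force at its end, in the units of the state.
- read_state(): the state, without advancing time (a new reading comes with each control period).
- viewer.camera(name): name is "scene" or "top"; returns the picture (400x640x3 uint8, red, green, blue); there is no depth.
- viewer.camera_params(name): a dict with "fovy" (degrees; the focal length in pixels is half the picture's height over the tangent of half this angle, whatever the lens; pixels are square), "cx", "cy" (the principal point, pixels), "eye" and "attitude" of the camera in the world. Camera axes: x right, y up, looking along -z (the intrinsics and any distortion apply to the point x, -y, -z); pixel columns grow to the right and rows downward; lengths in mm; the calibration is good to about 2 mm. A picture is of the moment at which its call begins. camera_params takes no time and is no camera call.
- manip.sign_off(): hands the job in; it is judged then, once.
Trained networks look in the newest picture that a camera, given by its name, has taken for a name from the list of things; names that differ only in an ending like _2 or _b are one class to them, and where a whole thing is asked for, a point or a joint stands for the part that bears it (a point fixed in the world has none). Each returns a list of dicts, best first, with "p" (0 to 1); they miss things now and then, are a little off and sometimes report something else, mostly with a low value. They report only what shows in the picture. A call takes as long as a camera call. They do not tell look-alikes from the thing itself.
- models.cut_out(camera, label): "region" (400x640 bool, what is visible of it) and "box" ([left, top, right, bottom] in pixels, round what is visible of it).
The state is a dict: "clock": time; "joints": joint angles; "qd": joint speeds; "effort": joint torques, N m; "eef_pos": TCP position; "eef_rot": TCP orientation; "wrist_force": force on the tool from outside, world axes, zero at the start; "moment": the same for the moment, N m; "finger_gap": finger opening in mm; "finger_force": force on a finger pad.
Only numpy, scipy, OpenCV 4.12 (cv2) and the standard library are available. Lean on these libraries where they do the work, as an engineer would, in place of code of your own. Each camera call takes 0.05 s, during which the arm holds its last target. There are 200 camera calls.

TASK

Load the kiln shelf, squarely to its edges and with 'behind' meaning away from the robot: put the setter ring on the shelf straight behind the lidded jar and the tall unglazed beaker straight behind the square prop, each 110 mm behind it centre to centre, and lay the cone pack midway between jar and prop with its long side along the line joining them. Then stand the glazed cup upright, centred, on top of the setter ring; its glaze must never touch the bare shelf. Drop nothing, and leave the jar and the prop where they stand.

Things in the scene. Friction and masses are not known exactly. Their poses are not given: they have to be found in the camera images.
- kiln_shelf: Flat cream refractory slab fixed on the table, 240 mm (its x) by 340 mm (its y) by 16 mm thick. Origin at the centre of its underside, z up; its x axis points away from the robot, turned by up to 0.2 rad. 'Behind' is along +x of the shelf. The jar and the prop stand on it in a line parallel to its y axis, 55 mm on the robot's side of its centre line and 220 mm apart; which of them is left and which right varies.
- jar: Round terracotta jar with a lid and small lid knob, closed, 72 mm diameter, 103 mm tall, standing loose on the shelf (0.8 kg). Origin at the centre of its underside (on top of the shelf). Axes parallel to the shelf's at the start. Not to be moved.
- prop: Pale square refractory post, 36 x 36 mm, 100 mm tall, with a black dot on top, standing loose on the shelf. Origin at the centre of its underside (on top of the shelf). Axes parallel to the shelf's at the start. Not to be moved.
- ring_mid (a point): Setter ring: flat pale ring lying on the table, 58 mm outside diameter, 26 mm hole, 16 mm thick, about 60 g. Point at its centre, half-way up (8 mm above its underside); z up. Can be gripped across its outside.
- cup_mid (a point): Dark green glazed cup without a handle, standing upright and open at the top on the table: 58 mm diameter with a straight wall, 46 mm diameter at the foot (the taper is in the lowest 8 mm), 60 mm tall, wall 4 mm, about 130 g. Point on its axis, half-way up (30 mm above its underside); z up. Can be gripped across its outside.
- beaker_mid (a point): Tall straight unglazed terracotta beaker, standing upright and open at the top on the table: 50 mm diameter, 92 mm tall, wall 4 mm, about 170 g. Point on its axis, half-way up (46 mm above its underside); z up. Can be gripped across its outside.
- pack_mid (a point): Cone pack: grey clay block 74 mm long (its x) by 26 mm wide (its y) by 24 mm tall, with three slender pale cones rising in a row from its top to 52 mm above its underside, about 80 g, lying on the table turned up to 0.6 rad from the world x axis. Point at the centre of the block, 12 mm above its underside; z up. Grip the block across its 26 mm width; the cones stay between the fingers.
Not all that is in view belongs to the job. Leave any yellow look-alike of the part that bears beaker_mid alone.

How it is judged (in metres and radians):
At the end, for the whole second after the job is handed in: Along the shelf's edges, ring flat 110 mm behind jar and beaker upright 110 mm behind prop (within 15 mm each way); cone pack flat on the shelf midway between jar and prop (13 mm), long side in line (0.2 rad); cup upright on the ring, centred within 9 mm; all at rest (x of ring_mid in the frame of jar between 0.095 and 0.125 m and y of ring_mid in the frame of jar between -0.015 and 0.015 m and x of beaker_mid in the frame of prop between 0.095 and 0.125 m and y of beaker_mid in the frame of prop between -0.015 and 0.015 m and horizontal distance between pack_mid and jar below 0.123 m and horizontal distance between pack_mid and prop below 0.123 m and x of pack_mid in the frame of jar between -0.013 and 0.013 m and angle between the x axis of pack_mid and the y axis of kiln_shelf, either way round below 0.2 rad and horizontal distance between cup_mid and ring_mid below 0.009 m and z of cup_mid in the frame of ring_mid between 0.034 and 0.042 m and height (world z) of ring_mid between 0.02 and 0.028 m and height (world z) of beaker_mid between 0.058 and 0.066 m and height (world z) of pack_mid between 0.024 and 0.032 m and angle between each of ring_mid, cup_mid, beaker_mid, pack_mid, jar, prop's own z axis and vertical below 0.08 rad and linear speed of each of ring, cup, beaker, pack below 0.02 m/s and angular speed of each of ring, cup, beaker, pack below 0.2 rad/s); the robot touches nothing.
It fails at once if the glazed cup touches the bare shelf (contact force between cup and kiln_shelf above 0.05 N).
It fails at once if the jar is moved by more than 10 mm (distance of jar from where it was at the start of the episode above 0.01 m).
It fails at once if the prop is moved by more than 10 mm (distance of prop from where it was at the start of the episode above 0.01 m).
It fails at once if a thing is dropped (falls freely by more than about 25 mm) ((linear speed of ring above 0.7 m/s and contact force between the fingers and ring below 0.05 N) or (linear speed of cup above 0.7 m/s and contact force between the fingers and cup below 0.05 N) or (linear speed of beaker above 0.7 m/s and contact force between the fingers and beaker below 0.05 N) or (linear speed of pack above 0.7 m/s and contact force between the fingers and pack below 0.05 N)).
It also fails if it takes over 109 s, if anything falls off the work surface, if the arm or the gripper's body presses on something with over 40 N, if the wrist force passes 120 N, or if a joint passes its speed limit or range.

## Working session

There is one attempt and no reset: what is moved stays moved. The work goes in short steps, Python scripts to look and compute and a tool call to move; the robot and the scene stay as the last step left them, time stands still between calls to the robot, and variables do not carry over. Pictures are saved under pics/ and viewed, at most 14 in all, crops included, and the job is handed in when it is done.

Besides the shell and the picture viewer there is one more tool, called after ">>>" as name([rows], argument=value, ...), one row to a line, values as JSON. carry_out: Moves the arm, as the interface text tells. Its arguments: {"type":"object","properties":{"deltas":{"type":"array"},"newtons":{"type":"number"}},"required":["deltas"]}

```bash
mkdir -p pics; cat > h.py <<'E'
import numpy as np, cv2, json
from cell import read_state, viewer, manip, models
from scipy.spatial.transform import Rotation as R
def save(n,img,crop=None,s=1):
    if crop: l,t,r,b=crop; img=img[t:b,l:r]
    img=cv2.resize(img,None,fx=s,fy=s,interpolation=cv2.INTER_CUBIC) if s!=1 else img
    cv2.imwrite('pics/'+n+'.png',img[:,:,::-1])
E
ls; python3 - <<'E'
from h import *
for c in ('scene','top'):
    im=viewer.camera(c); save(c+'0',im); np.save(c+'0.npy',im); print(c,viewer.camera_params(c))
    for l in ('kiln_shelf','jar','prop','ring_mid','cup_mid','beaker_mid','pack_mid'):
        for d in models.cut_out(c,l):
            m=d['region'].astype(np.uint8); ys,xs=np.nonzero(m)
            print(l,round(d['p'],2),np.round(d['box']),xs.mean().round(1) if len(xs) else None,ys.mean().round(1) if len(xs) else None, len(xs))
            np.savez_compressed(f'{c}_{l}_{int(d["p"]*100)}.npz',m=m)
print(read_state())
E
```

```text
h.py
pics
scene {'fovy': 43.276872386351826, 'cx': 315.881213772815, 'cy': 198.48047467051802, 'eye': array([1233.58438747,  306.41850507, 1032.0183974 ]), 'attitude': array([ 0.69622304, -0.01764396,  1.95214323])}
kiln_shelf 0.7 [207. 179. 374. 297.] 292.8 235.3 9726
prop 0.6 [328. 198. 351. 235.] 341.9 217.4 614
ring_mid 0.75 [161. 187. 183. 213.] 173.8 200.1 415
cup_mid 0.69 [189. 140. 211. 177.] 199.5 156.9 544
cup_mid 0.22 [424. 206. 451. 245.] 437.4 226.5 715
beaker_mid 0.87 [423. 207. 454. 246.] 437.2 226.5 778
beaker_mid 0.86 [465. 200. 492. 237.] 476.6 217.9 722
beaker_mid 0.56 [385. 228. 413. 263.] 397.9 245.1 763
pack_mid 0.59 [413. 262. 429. 296.] 423.0 280.2 370
pack_mid 0.28 [329. 200. 352. 237.] 342.3 217.3 694
top {'fovy': 44.08025270778801, 'cx': 311.7416921191759, 'cy': 201.26843868269526, 'eye': array([ 366.24245087,    8.23264687, 1296.20877857]), 'attitude': array([ 0.09221843,  0.00671606, -1.58061454])}
kiln_shelf 0.69 [253. 125. 394. 235.] 321.8 177.2 10886
jar 0.83 [351. 191. 382. 218.] 362.7 203.9 672
prop 0.76 [268. 181. 287. 198.] 275.8 190.0 287
ring_mid
[... 260 characters left out ...]
clock': 0.8, 'joints': array([-1.28762873e+00,  2.99917487e-01,  1.52103887e+00,  3.90986194e-07,
        1.32070252e+00, -6.66079389e-02]), 'qd': array([-4.85282638e-04, -5.45697937e-05,  1.10054818e-03,  7.90557602e-04,
        2.33063164e-04, -2.16726096e-04]), 'effort': array([-3.25183486e-03, -5.31639969e+01, -3.52905285e+01,  7.07376259e-02,
        2.13060313e-02,  7.12280453e-06]), 'eef_pos': array([ 188.46347814, -516.67373181,  205.41952606]), 'eef_rot': array([-3.14152661e+00, -4.78541141e-06,  3.49775438e-01]), 'wrist_force': array([0.27423114, 0.15456129, 0.44095623]), 'moment': array([-0.00423542, -0.01057066,  0.02962428]), 'finger_force': 0.0, 'finger_gap': 94.10209770642176}
```

View pics/scene0.png

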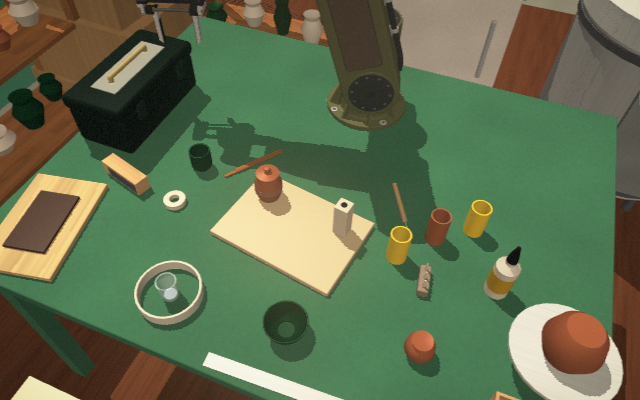

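View pics/top0.png

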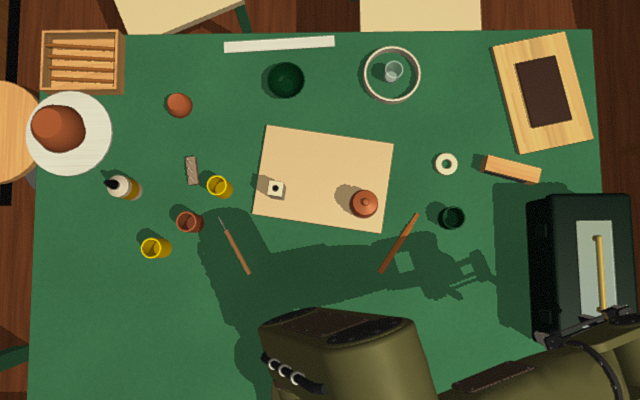

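Scene view: the terracotta beaker is at scene (437,226) and top (189,222). The other two beaker detections, at top (219,187) and (155,248), are yellow look-alikes. The cup is at scene (200,157) and top (452,217), the ring at (174,200) and (446,164), and the pack at (424,280) and (192,170). The jar is on the right and the prop on the left. I'll confirm this in an enlarged crop and fit models to the silhouettes.

```bash
cat >> h.py <<'E'
from scipy.optimize import least_squares
CAM={c:viewer.camera_params(c) for c in('scene','top')}
def proj(c,P):
    k=CAM[c]; f=200/np.tan(np.radians(k['fovy'])/2)
    q=(np.asarray(P)-k['eye'])@R.from_euler('xyz',k['attitude']).as_matrix()
    return np.c_[k['cx']+f*q[:,0]/-q[:,2], k['cy']-f*q[:,1]/-q[:,2]]
t=np.linspace(0,2*np.pi,49)[:-1]
def cyl(r,h,r0=None):
    r0=r0 or r; c=np.c_[np.cos(t),np.sin(t)]
    return np.vstack([np.c_[c*r0,0*t],np.c_[c*r,0*t+(8 if r0!=r else 0)],np.c_[c*r,0*t+h]])
def box(a,b,h): return np.array([[i*a/2,j*b/2,k] for i in(-1,1) for j in(-1,1) for k in(0,h)])
M=dict(kiln_shelf=box(240,340,16),prop=box(36,36,100),jar=np.vstack([cyl(36,80)*[.95,.95,1],[[0,0,103]]]),ring_mid=cyl(29,16),cup_mid=cyl(29,60,23),
 beaker_mid=cyl(25,92),pack_mid=np.vstack([box(74,26,24),[[-24,0,52],[0,0,52],[24,0,52]]]))
D=np.c_[np.cos(t),np.sin(t)]
def fit(lab,obs,x0,yaw=False,z=None):
    """obs {cam: Nx2 pixel pts}; x0 [x,y,z,(yaw)]"""
    S={c:(D@np.asarray(p,float).T).max(1) for c,p in obs.items()}
    def res(v):
        a=v[3] if yaw else 0; zz=v[2] if z is None else z
        P=R.from_euler('z',a).apply(M[lab])+[v[0],v[1],zz]
        r=[(D@proj(c,P).T).max(1)-S[c] for c in obs]
        return np.concatenate(r)
    s=least_squares(res,x0,loss='soft_l1',x_scale=[10,10,10]+[.1]*(len(x0)-3))
    return s.x,np.sqrt(np.mean(res(s.x)**2))
def pts(m,off=(0,0)):
    """largest blob's pixels"""
    n,l,st,_=cv2.connectedComponentsWithStats(m.astype(np.uint8)); i=1+st[1:,4].argmax()
    y,x=np.nonzero(l==i); 
    return np.vstack([np.c_[x+dx,y+dy] for dx in(-.5,.5) for dy in(-.5,.5)])+off
def ground(c,u,v,z):
    k=CAM[c]; f=200/np.tan(np.radians(k['fovy'])/2)
    d=R.from_euler('xyz',k['attitude']).apply([(u-k['cx'])/f,-(v-k['cy'])/f,-1]); return k['eye']+d*(z-k['eye'][2])/d[2]
E
python3 - <<'E'
from h import *
s=np.load('scene0.npy');T=np.load('top0.npy')
def cr(im,x,y,w=40): return cv2.resize(im[y-w:y+w,x-w:x+w],(260,260),interpolation=cv2.INTER_CUBIC)
a=np.hstack([cr(T,189,210),cr(T,452,195),cr(T,362,205)]);b=np.hstack([cr(s,437,240),cr(s,190,175),cr(s,268,185)])
save('crop',np.vstack([a,b]))
def ld(n):return np.load(n+'.npz')['m']
obs={'kiln_shelf':{'scene':'scene_kiln_shelf_70','top':'top_kiln_shelf_69'},'prop':{'scene':'scene_prop_60','top':'top_prop_76'},'ring_mid':{'scene':'scene_ring_mid_75','top':'top_ring_mid_72'},
'beaker_mid':{'scene':'scene_beaker_mid_87','top':'top_beaker_mid_89'},'pack_mid':{'scene':'scene_pack_mid_59','top':'top_pack_mid_61'},'jar':{'top':'top_jar_83'},'cup_mid':{'scene':'scene_cup_mid_69'}}
import glob;print(glob.glob('*.npz'))
for l,o in obs.items():
    try: o={c:pts(ld(n)) for c,n in o.items()}
    except Exception as e: print(l,e);continue
    if l=='jar':
        q=s.astype(int)[155:210,245:295]; o['scene']=pts((q[...,0]-q[...,1]>35)&(q[...,1]<110),(245,155))
    if l=='cup_mid':
        for c,im,(x0,y0,x1,y1) in(('scene',s,(186,138,216,178)),('top',T,(436,200,470,233))):
            q=im.astype(int)[y0:y1,x0:x1]; m=q[...,1]<45; o[c]=pts(m,(x0,y0)); print(c,o[c].min(0),o[c].max(0))
    c0='top';ctr=(o[c0].min(0)+o[c0].max(0))/2; g=ground(c0,*ctr,30)
    yw=l in('kiln_shelf','prop','pack_mid'); x0=[g[0],g[1],10]+([0.1] if yw else [])
    for zz in (None,):
        v,e=fit(l,o,x0,yw); print(l,np.round(v,3),round(e,2))
    print('   per-cam at z nominal:',[ (c,np.round(fit(l,{c:o[c]},x0,yw,z=16 if l in('jar','prop') else 0)[0],3)) for c in o])
E
```

```text
['scene_beaker_mid_86.npz', 'top_prop_76.npz', 'scene_prop_60.npz', 'top_kiln_shelf_69.npz', 'top_jar_83.npz', 'scene_cup_mid_22.npz', 'top_beaker_mid_65.npz', 'top_ring_mid_72.npz', 'scene_beaker_mid_87.npz', 'scene_beaker_mid_56.npz', 'scene_pack_mid_59.npz', 'scene_pack_mid_28.npz', 'scene_cup_mid_69.npz', 'scene_kiln_shelf_70.npz', 'scene_ring_mid_75.npz', 'top_pack_mid_61.npz', 'top_beaker_mid_79.npz', 'top_beaker_mid_89.npz']
kiln_shelf [ 5.44809e+02 -1.47170e+01 -5.10600e+00 -1.59000e-01] 1.97
   per-cam at z nominal: [('scene', array([ 5.46651e+02, -1.46730e+01,  1.00640e+01, -1.57000e-01])), ('top', array([ 5.44473e+02, -1.37060e+01,  9.90100e+00, -1.62000e-01]))]
prop [ 5.08617e+02  1.03452e+02  1.35170e+01 -1.82000e-01] 0.93
   per-cam at z nominal: [('scene', array([ 5.10430e+02,  1.02761e+02,  1.79310e+01, -2.13000e-01])), ('top', array([ 5.08344e+02,  1.04491e+02,  7.94900e+00, -1.08000e-01]))]
ring_mid [ 580.14  -337.522   -0.637] 0.64
   per-cam at z nominal: [('scene', array([ 581.018, -337.436,   10.   ])), ('top', array([ 579.677, -337.001,   10.   ]))]
beaker_mid [431.904 323.707   0.62 ] 0.58
   per-cam at z nominal: [('scene', array([431.94 , 323.067,  10.   ])), ('top', array([431.466, 324.664,  10.   ]))]
pack_mid [ 5.69701e+02  3.29350e+02 -2.21000e-01  1.19000e-01] 0.89
   per-cam at z nominal: [('scene', array([5.69628e+02, 3.28481e+02, 1.00790e+01, 1.35000e-01])), ('top', array([5.69854e+02, 3.30248e+02, 9.36400e+00, 1.00000e-01]))]
jar [ 471.713 -112.124   17.315] 1.27
   per-cam at z nominal: [('top', array([ 471.948, -111.781,   10.   ])), ('scene', array([ 470.12 , -114.301,   10.   ]))]
scene [189.5 144.5] [207.5 155.5]
top [444.5 207.5] [463.5 227.5]
cup_mid [ 434.932 -342.689   -3.697] 6.23
   per-cam at z nominal: [('scene', array([ 400.904, -367.057,   10.   ])), ('top', array([ 437.552, -343.27 ,   10.   ]))]
```

View pics/crop.png

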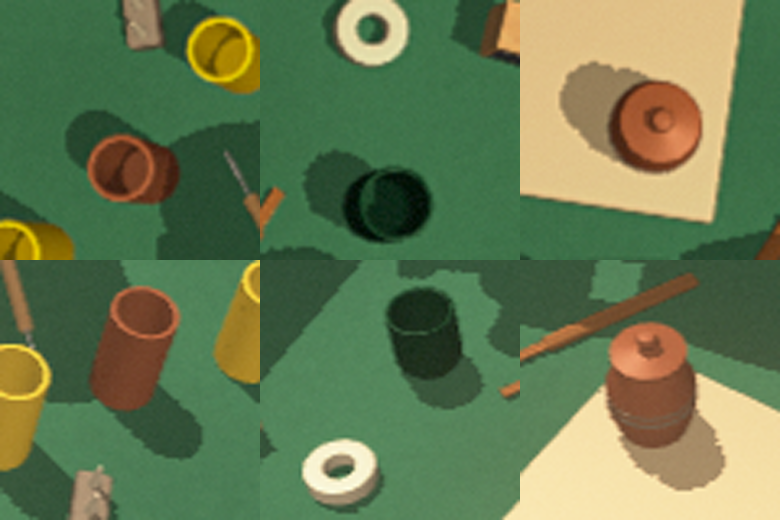

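The crop confirms it: terracotta beaker at top (189,222) with yellow ones on both sides, cup at top (452,217) / scene (200,157), ring as found. The shelf, jar and prop fits agree with each other (yaw ≈ -0.164). Next is the cup fit from the boxes I read, then the first deltas.

```bash
cat >> h.py <<'E'
def go(x,y,z,psi):
    s=read_state(); e=s['eef_rot']; d=np.array([x,y,z])-s['eef_pos']
    dp=R.from_euler('xyz',e).inv().apply(d); r=np.degrees((e[2]-psi+np.pi)%(2*np.pi)-np.pi)
    print('dp',dp.round(1),'roll',r.round(1),'| tcp',s['eef_pos'].round(1),'yaw',e[2].round(3),'gap',s['finger_gap'].round(1),'F',round(s['finger_force'],1),'W',s['wrist_force'].round(1),'t',s['clock'])
E
python3 - <<'E'
from h import *
B={'scene':(188.8,143.3,212,171.6),'top':(437.8,205.8,464.9,229.5)}
def r(v):
    P=M['cup_mid']+v; return np.concatenate([np.r_[p.min(0),p.max(0)]-B[c] for c in B for p in [proj(c,P)-0]])
s=least_squares(r,[437,-343,0],x_scale=10);print(s.x,s.fun.round(1))
go(580,-337,110,-0.1)
E
```

```text
[ 436.21449225 -339.1168165    -2.67529543] [-1.1 -0.2 -0.1  0.1 -1.1  0.2  0.1  0.3]Traceback (most recent call last):
  File "<stdin>", line 6, in <module>
  File "h.py", line 43, in go
    print('dp',dp.round(1),'roll',r.round(1),'| tcp',s['eef_pos'].round(1),'yaw',e[2].round(3),'gap',s['finger_gap'].round(1),'F',round(s['finger_force'],1),'W',s['wrist_force'].round(1),'t',s['clock'])
                                                                                                     ^^^^^^^^^^^^^^^^^^^^^
AttributeError: 'float' object has no attribute 'round'
```

>>> carry_out([
  {"dp": [429,-35,40],"roll": 26,"gripper": 1},
  {"dp": [429,-35,40],"roll": 26,"gripper": 1},
  {"dp": [429,-35,40],"roll": 26,"gripper": 1},
  {"dp": [429,-35,40],"roll": 26,"gripper": 1},
  {"dp": [429,-35,40],"roll": 26,"gripper": 1},
  {"dp": [429,-35,40],"roll": 26,"gripper": 1},
  {"dp": [429,-35,95],"roll": 26,"gripper": 1},
  {"dp": [429,-35,95],"roll": 26,"gripper": 1},
  {"dp": [429,-35,95],"roll": 26,"gripper": 1},
  {"dp": [429,-35,95],"roll": 26,"gripper": 1},
  {"dp": [429,-35,95],"roll": 26,"gripper": 1},
  {"dp": [429,-35,95],"roll": 26,"gripper": 1},
], newtons=15)

```text
clock: 1.8
eef_pos: [582.9, -332.4, 106.3]
eef_rot: [-3.139, 0.004, -0.099]
wrist_force: [-1.7, -0.0, -0.9]
finger_gap: 93.7
finger_force: 0.0
```

```bash
sed -i "s/,s\['finger_gap'\].round(1)/,round(s['finger_gap'],1)/" h.py; python3 -c "
from h import *
go(580,-337.3,3,-0.1)"
```

```text
dp [ -2.    5.5 103.3] roll 0.0 | tcp [ 582.9 -332.4  106.3] yaw -0.099 gap 93.7 F 0.0 W [-1.7 -0.  -0.9] t 1.8
```

>>> carry_out([
  {"dp": [0,0,40],"roll": 0,"gripper": 1},
  {"dp": [0,0,75],"roll": 0,"gripper": 1},
  {"dp": [0,0,80],"roll": 0,"gripper": 1},
  {"dp": [0,0,80],"roll": 0,"gripper": 1},
  {"dp": [0,0,80],"roll": 0,"gripper": 1},
])

```text
clock: 2.22
eef_pos: [580.0, -337.4, 32.3]
eef_rot: [3.141, -0.002, -0.104]
wrist_force: [-0.5, -0.6, 1.0]
finger_gap: 93.8
finger_force: 0.0
```

```bash
python3 -c "
from h import *
go(580,-337.3,3,-0.1)
save('p1',viewer.camera('scene'),(120,130,240,230),5)"
```

```text
dp [-0.1 -0.1 29.3] roll -0.2 | tcp [ 580.  -337.4   32.3] yaw -0.104 gap 93.8 F 0.0 W [-0.5 -0.6  1. ] t 2.2167
```

View pics/p1.png

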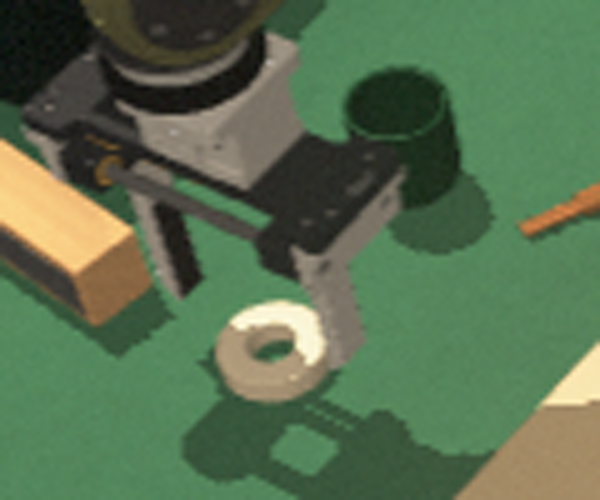

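The fingers straddle the ring (crop (270,350)) and clear the wooden block. I'll lower and grip.

>>> carry_out([
  {"dp": [0,0,18],"roll": 0,"gripper": 1},
  {"dp": [0,0,29],"roll": 0,"gripper": 1},
  {"dp": [0,0,29],"roll": 0,"gripper": 1},
  {"dp": [0,0,29],"roll": 0,"gripper": 0},
  {"dp": [0,0,29],"roll": 0,"gripper": -0.2},
  {"dp": [0,0,29],"roll": 0,"gripper": -0.2},
  {"dp": [0,0,29],"roll": 0,"gripper": -0.2},
  {"dp": [0,0,29],"roll": 0,"gripper": -0.2},
  {"dp": [0,0,29],"roll": 0,"gripper": -0.2},
  {"dp": [0,0,29],"roll": 0,"gripper": -0.2},
], newtons=15)

```text
clock: 3.1
eef_pos: [579.6, -336.9, 1.8]
eef_rot: [3.141, -0.0, -0.104]
wrist_force: [-1.2, -0.1, 1.9]
finger_gap: 58.4
finger_force: 15.0
```

>>> carry_out([
  {"dp": [0,0,-40],"roll": 0,"gripper": -0.2},
  {"dp": [0,0,-80],"roll": 0,"gripper": -0.2},
  {"dp": [-3,-30,-90],"roll": 0,"gripper": -0.2},
  {"dp": [-7,-70,-90],"roll": 3,"gripper": -0.2},
  {"dp": [-11,-110,-90],"roll": 3.4,"gripper": -0.2},
  {"dp": [-15,-150,-90],"roll": 3.4,"gripper": -0.2},
  {"dp": [-18,-185,-90],"roll": 3.4,"gripper": -0.2},
  {"dp": [-20,-204,-90],"roll": 3.4,"gripper": -0.2},
  {"dp": [-20,-204.5,-50],"roll": 3.4,"gripper": -0.2},
  {"dp": [-20,-204.5,-40],"roll": 3.4,"gripper": -0.2},
  {"dp": [-20,-204.5,-40],"roll": 3.4,"gripper": -0.2},
  {"dp": [-20,-204.5,-40],"roll": 3.4,"gripper": -0.2},
])

```text
clock: 4.1
eef_pos: [580.7, -131.9, 41.5]
eef_rot: [-3.141, 0.001, -0.164]
wrist_force: [-1.5, -0.5, 0.3]
finger_gap: 58.6
finger_force: 15.0
```

```bash
python3 -c "
from h import *
go(580.9,-131.4,18.5,-0.164)"
```

```text
dp [ 0.2 -0.5 23. ] roll -0.0 | tcp [ 580.7 -131.9   41.5] yaw -0.164 gap 58.6 F 15.0 W [-1.5 -0.5  0.3] t 4.1
```

>>> carry_out([
  {"dp": [0,0,12],"roll": 0,"gripper": -0.2},
  {"dp": [0,0,19],"roll": 0,"gripper": -0.2},
  {"dp": [0,0,22.5],"roll": 0,"gripper": -0.2},
  {"dp": [0,0,23],"roll": 0,"gripper": -0.2},
  {"dp": [0,0,23],"roll": 0,"gripper": -0.2},
])

```text
clock: 4.52
eef_pos: [580.8, -131.5, 18.4]
eef_rot: [-3.142, 0.0, -0.164]
wrist_force: [-0.5, -0.8, -0.8]
finger_gap: 58.2
finger_force: 15.0
```

>>> carry_out([
  {"dp": [0,0,0.5],"roll": 0,"gripper": 0.5},
  {"dp": [0,0,0.5],"roll": 0,"gripper": 0.7},
  {"dp": [0,0,0.5],"roll": 0,"gripper": 0.7},
  {"dp": [0,0,0.5],"roll": 0,"gripper": 0.7},
  {"dp": [0,0,0.5],"roll": 0,"gripper": 0.7},
  {"dp": [0,0,-30],"roll": 0,"gripper": 0.8},
  {"dp": [0,0,-70],"roll": 0,"gripper": 0.8},
  {"dp": [0,0,-110],"roll": 0,"gripper": 1},
  {"dp": [0,0,-120],"roll": 0,"gripper": 1},
  {"dp": [0,0,-120],"roll": 0,"gripper": 1},
  {"dp": [0,0,-120],"roll": 0,"gripper": 1},
])

```text
clock: 5.43
eef_pos: [580.8, -131.3, 138.2]
eef_rot: [3.142, -0.0, -0.163]
wrist_force: [-0.1, 0.2, -0.6]
finger_gap: 94.2
finger_force: 0.0
```

```bash
python3 -c "
from h import *
go(437,-340,100,-0.164)"
```

```text
dp [-107.9  229.3   38.2] roll 0.0 | tcp [ 580.8 -131.3  138.2] yaw -0.163 gap 94.2 F 0.0 W [-0.1  0.2 -0.6] t 5.4333
```

>>> carry_out([
  {"dp": [-18,38,0],"roll": 0,"gripper": 1},
  {"dp": [-35,75,0],"roll": 0,"gripper": 1},
  {"dp": [-52,112,0],"roll": 0,"gripper": 1},
  {"dp": [-70,150,10],"roll": 0,"gripper": 1},
  {"dp": [-87,187,30],"roll": 0,"gripper": 1},
  {"dp": [-103,220,38],"roll": 0,"gripper": 1},
  {"dp": [-108,229.5,38],"roll": 0,"gripper": 1},
  {"dp": [-108,229.5,38],"roll": 0,"gripper": 1},
  {"dp": [-108,229.5,38],"roll": 0,"gripper": 1},
  {"dp": [-108,229.5,38],"roll": 0,"gripper": 1},
])

```text
clock: 6.27
eef_pos: [437.5, -339.2, 100.0]
eef_rot: [-3.141, 0.001, -0.162]
wrist_force: [0.8, -0.5, 0.5]
finger_gap: 94.0
finger_force: 0.0
```

```bash
python3 - <<'E'
from h import *
go(437,-340,16,-0.164)
im=viewer.camera('scene'); T=viewer.camera('top'); np.save('scene1.npy',im); np.save('top1.npy',T)
o={}
for c in('scene','top'):
    for d in models.cut_out(c,'ring_mid'):
        print(c,round(d['p'],2),np.round(d['box']))
        x=(d['box'][0]+d['box'][2])/2
        if (c=='scene' and x>200 or c=='top' and x<420) and c not in o: o[c]=pts(d['region'])
if o: 
    print(fit('ring_mid',o,[580,-131,16]))
    for c in o: print(c,fit('ring_mid',{c:o[c]},[580,-131,16],z=16))
a=cv2.resize(im[130:230,150:310],(640,400),interpolation=cv2.INTER_CUBIC)
cv2.imwrite('pics/p2.png',a[:,:,::-1])
E
```

```text
dp [-0.4  0.9 84. ] roll 0.1 | tcp [ 437.5 -339.2  100. ] yaw -0.162 gap 94.0 F 0.0 W [ 0.8 -0.5  0.5] t 6.2667
scene 0.64 [233. 208. 255. 233.]
top 0.57 [357. 153. 379. 174.]
(array([ 581.20238451, -130.25055813,   15.05201483]), np.float64(0.44184676339646195))
scene (array([ 582.05024359, -130.02247954,   16.        ]), np.float64(0.4664189488113683))
top (array([ 580.82663695, -129.96134243,   16.        ]), np.float64(0.38507344458160164))
```

View pics/p2.png

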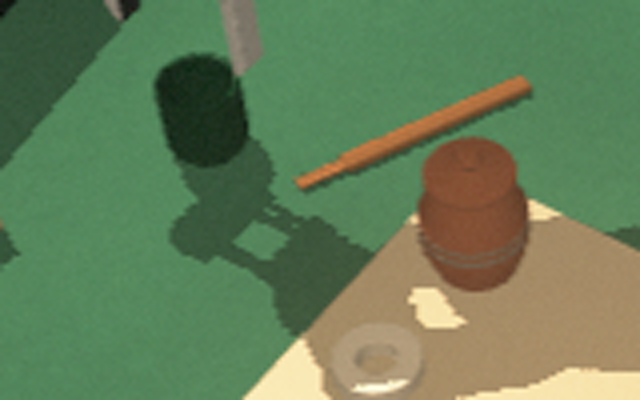

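The ring sits at (581.2,-130.3), about 1 mm from its target. The cup is between the finger lines, at crop (201,110). I'll lower and grip it.

>>> carry_out([
  {"dp": [-0.5,0.5,25],"roll": 0,"gripper": 1},
  {"dp": [-0.5,0.5,50],"roll": 0,"gripper": 1},
  {"dp": [-0.5,0.5,75],"roll": 0,"gripper": 1},
  {"dp": [-0.5,0.5,84],"roll": 0,"gripper": 1},
  {"dp": [-0.5,0.5,84],"roll": 0,"gripper": 0.6},
  {"dp": [-0.5,0.5,84],"roll": 0,"gripper": 0.3},
  {"dp": [-0.5,0.5,84],"roll": 0,"gripper": -0.1},
  {"dp": [-0.5,0.5,84],"roll": 0,"gripper": -0.1},
  {"dp": [-0.5,0.5,84],"roll": 0,"gripper": -0.1},
  {"dp": [-0.5,0.5,84],"roll": 0,"gripper": -0.1},
  {"dp": [-0.5,0.5,84],"roll": 0,"gripper": -0.1},
  {"dp": [-0.5,0.5,84],"roll": 0,"gripper": -0.1},
], newtons=20)

```text
clock: 7.47
eef_pos: [436.7, -340.9, 17.3]
eef_rot: [3.141, -0.001, -0.163]
wrist_force: [-1.5, 1.2, 6.3]
finger_gap: 57.0
finger_force: 20.0
```

>>> carry_out([
  {"dp": [0,0,-25],"roll": 0,"gripper": -0.1},
  {"dp": [0,0,-60],"roll": 0,"gripper": -0.1},
  {"dp": [0,0,-95],"roll": 0,"gripper": -0.1},
  {"dp": [0,0,-110],"roll": 0,"gripper": -0.1},
  {"dp": [0,0,-110],"roll": 0,"gripper": -0.1},
  {"dp": [0,0,-110],"roll": 0,"gripper": -0.1},
])

```text
clock: 7.97
eef_pos: [436.3, -340.6, 126.4]
eef_rot: [3.141, -0.001, -0.163]
wrist_force: [-0.2, 0.2, -2.3]
finger_gap: 57.3
finger_force: 20.0
```

```bash
python3 - <<'E'
from h import *
go(581.2,-130.3,110,-0.164)
im=viewer.camera('scene'); T=viewer.camera('top')
for c in('scene','top'):
    for d in models.cut_out(c,'cup_mid'): print(c,round(d['p'],2),np.round(d['box']))
P=M['cup_mid']+np.array([436.7,-340.9,110])
for c in('scene','top'): p=proj(c,P); print(p.min(0),p.max(0))
a=cv2.resize(im[80:180,150:310],(640,400),interpolation=cv2.INTER_CUBIC)
cv2.imwrite('pics/p3.png',a[:,:,::-1])
E
```

```text
dp [ 108.7 -231.1   16.4] roll 0.0 | tcp [ 436.3 -340.6  126.4] yaw -0.163 gap 57.3 F 20.0 W [-0.2  0.2 -2.3] t 7.9667
scene 0.81 [182. 113. 203. 144.]
scene 0.51 [331. 199. 351. 234.]
[179.09445375 111.41763909] [205.25262344 142.25175206]
[449.03670608 201.72764368] [480.69117122 228.00406144]
```

View pics/p3.png

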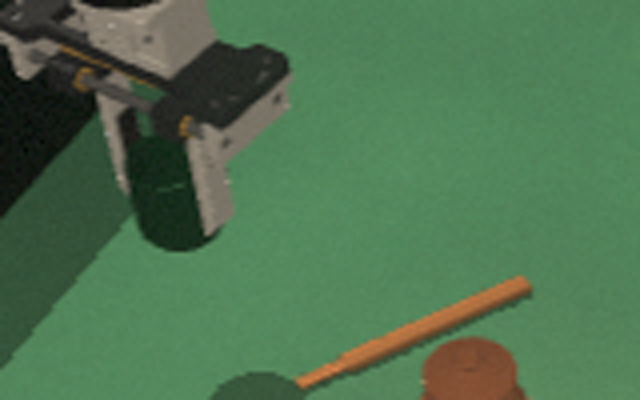

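>>> carry_out([
  {"dp": [17,-36,0],"roll": 0,"gripper": -0.1},
  {"dp": [33,-70,0],"roll": 0,"gripper": -0.1},
  {"dp": [50,-106,0],"roll": 0,"gripper": -0.1},
  {"dp": [66,-141,0],"roll": 0,"gripper": -0.1},
  {"dp": [83,-177,0],"roll": 0,"gripper": -0.1},
  {"dp": [98,-208,0],"roll": 0,"gripper": -0.1},
  {"dp": [107,-228,10],"roll": 0,"gripper": -0.1},
  {"dp": [109,-231,30],"roll": 0,"gripper": -0.1},
  {"dp": [109,-231,55],"roll": 0,"gripper": -0.1},
  {"dp": [109,-231,62],"roll": 0,"gripper": -0.1},
  {"dp": [109,-231,62],"roll": 0,"gripper": -0.1},
  {"dp": [109,-231,62],"roll": 0,"gripper": -0.1},
])

```text
clock: 9.17
eef_pos: [581.4, -130.7, 64.5]
eef_rot: [-3.142, 0.001, -0.164]
wrist_force: [0.5, 0.4, -1.2]
finger_gap: 57.3
finger_force: 20.0
```

```bash
cat >> h.py <<'E'
def overlay(im,c,items,crop,s,name):
    l,t_,r,b=crop; a=cv2.resize(im[t_:b,l:r],None,fx=s,fy=s,interpolation=cv2.INTER_CUBIC).copy()
    for lab,v in items:
        P=R.from_euler('z',v[3] if len(v)>3 else 0).apply(M[lab])+v[:3]
        h=cv2.convexHull(proj(c,P).astype(np.float32))[:,0]
        q=np.round((h-[l,t_]+.5)*s).astype(int); cv2.polylines(a,[q.reshape(-1,1,2)],True,(255,0,255),1)
    return a
E
python3 - <<'E'
from h import *
go(581.2,-130.3,49,-0.164)
p=read_state()['eef_pos']; cup=[p[0],p[1],p[2]-16.4]
it=[('cup_mid',cup),('ring_mid',[581.2,-130.3,16])]
a=overlay(viewer.camera('scene'),'scene',it,(200,150,280,250),5,'')
b=overlay(viewer.camera('top'),'top',it,(328,110,408,210),5,'')
cv2.imwrite('pics/p4.png',np.hstack([a,b])[:,:,::-1])
E
```

```text
dp [-0.3 -0.3 15.5] roll 0.0 | tcp [ 581.4 -130.7   64.5] yaw -0.164 gap 57.3 F 20.0 W [ 0.5  0.4 -1.2] t 9.1667
```

View pics/p4.png

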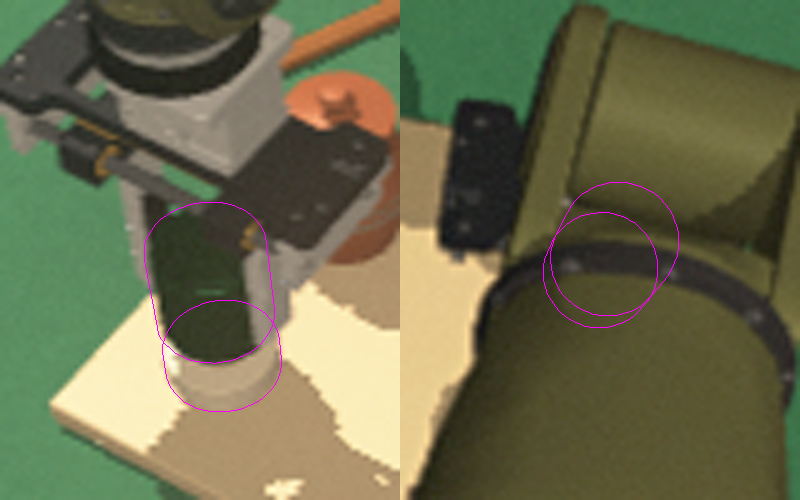

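The cup overlay agrees within about 1 px: bottom edge at crop (210,362) against 363, and the ring at (222,355) is centred under it. I'll lower slowly.

>>> carry_out([
  {"dp": [0,0,6],"roll": 0,"gripper": -0.1},
  {"dp": [0,0,10],"roll": 0,"gripper": -0.1},
  {"dp": [0,0,13],"roll": 0,"gripper": -0.1},
  {"dp": [0,0,14.5],"roll": 0,"gripper": -0.1},
  {"dp": [0,0,15.5],"roll": 0,"gripper": -0.1},
  {"dp": [0,0,15.5],"roll": 0,"gripper": -0.1},
])

```text
clock: 9.77
eef_pos: [581.5, -130.5, 49.3]
eef_rot: [3.142, -0.0, -0.163]
wrist_force: [-2.6, 0.9, 3.0]
finger_gap: 57.6
finger_force: 20.0
```

>>> carry_out([
  {"dp": [0,0,0],"roll": 0,"gripper": 0.3},
  {"dp": [0,0,0],"roll": 0,"gripper": 0.5},
  {"dp": [0,0,0],"roll": 0,"gripper": 0.7},
  {"dp": [0,0,0],"roll": 0,"gripper": 0.8},
  {"dp": [0,0,0],"roll": 0,"gripper": 0.9},
  {"dp": [0,0,-30],"roll": 0,"gripper": 1},
  {"dp": [0,0,-65],"roll": 0,"gripper": 1},
  {"dp": [0,0,-100],"roll": 0,"gripper": 1},
  {"dp": [0,0,-130],"roll": 0,"gripper": 1},
  {"dp": [0,0,-130],"roll": 0,"gripper": 1},
  {"dp": [0,0,-130],"roll": 0,"gripper": 1},
])

```text
clock: 10.68
eef_pos: [582.0, -130.6, 180.4]
eef_rot: [3.141, -0.003, -0.163]
wrist_force: [0.3, 0.5, -0.4]
finger_gap: 93.3
finger_force: 0.0
```

```bash
python3 - <<'E'
from h import *
go(431.8,323.5,180,0.5)
s,T=viewer.camera('scene'),viewer.camera('top')
# yellow look-alikes for clearance
for a,b in(((86,79)),((56,65))):pass
def ld(n):return np.load(n+'.npz')['m']
for (a,b) in ((86,65),(56,79)):
    print('yellow',fit('beaker_mid',{'scene':pts(ld(f'scene_beaker_mid_{a}')),'top':pts(ld(f'top_beaker_mid_{b}'))},[450,330,0]))
E
```

```text
dp [-2.221e+02 -4.236e+02 -4.000e-01] roll -38.0 | tcp [ 582.  -130.6  180.4] yaw -0.163 gap 93.3 F 0.0 W [ 0.3  0.5 -0.4] t 10.6833
yellow (array([368.23254021, 408.3098487 ,   0.59841698]), np.float64(0.41511171993969237))
yellow (array([520.64072892, 249.32590856,  -1.35664111]), np.float64(0.49660678165006367))
```

>>> carry_out([
  {"dp": [-19,-36,0],"roll": -2,"gripper": 1},
  {"dp": [-38,-72,0],"roll": -4,"gripper": 1},
  {"dp": [-57,-108,0],"roll": -6,"gripper": 1},
  {"dp": [-76,-144,0],"roll": -9.3,"gripper": 1},
  {"dp": [-95,-180,0],"roll": -9.3,"gripper": 1},
  {"dp": [-114,-216,0],"roll": -9.3,"gripper": 1},
  {"dp": [-133,-252,0],"roll": -9.3,"gripper": 1},
  {"dp": [-152,-288,0],"roll": -9.3,"gripper": 1},
  {"dp": [-171,-324,0],"roll": -9.3,"gripper": 1},
  {"dp": [-190,-360,0],"roll": -9.3,"gripper": 1},
  {"dp": [-209,-398,0],"roll": -9.3,"gripper": 1},
  {"dp": [-222,-424,10],"roll": -9.3,"gripper": 1},
])

```text
clock: 11.78
eef_pos: [430.1, 326.9, 168.9]
eef_rot: [-3.141, -0.0, 0.0]
wrist_force: [0.3, 0.7, 0.9]
finger_gap: 93.8
finger_force: 0.0
```

>>> carry_out([
  {"dp": [0,0,20],"roll": 0,"gripper": 1},
  {"dp": [0,0,40],"roll": 0,"gripper": 1},
  {"dp": [0,0,50],"roll": 0,"gripper": 1},
  {"dp": [0,0,50],"roll": 0,"gripper": 1},
  {"dp": [0,0,50],"roll": 0,"gripper": 1},
])

```text
clock: 12.2
eef_pos: [431.4, 323.7, 118.5]
eef_rot: [3.141, 0.001, -0.002]
wrist_force: [1.1, -1.5, 0.8]
finger_gap: 94.2
finger_force: 0.0
```

```bash
python3 - <<'E'
from h import *
go(431.8,323.5,30,0)
it=[('cup_mid',[581,-130.5,32])]
s,T=viewer.camera('scene'),viewer.camera('top'); np.save('s2.npy',s); np.save('t2.npy',T)
a=overlay(s,'scene',it,(200,150,280,250),4,'')
b=overlay(T,'top',it,(328,110,408,210),4,'')
c=overlay(s,'scene',[('beaker_mid',[431.9,323.7,0])],(400,150,480,250),4,'')
save('p5',np.hstack([a[:,:240],b[:,:260],c[:,:300]]))
E
```

```text
dp [ 0.6  0.1 88.5] roll -0.1 | tcp [431.4 323.7 118.5] yaw -0.002 gap 94.2 F 0.0 W [ 1.1 -1.5  0.8] t 12.2
```

View pics/p5.png

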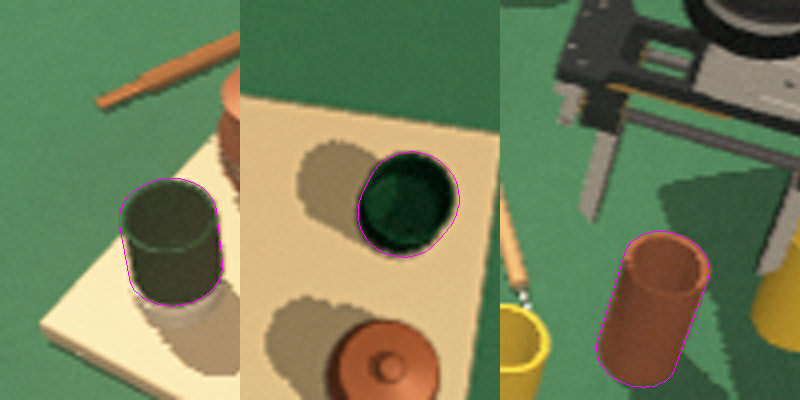

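The cup stands on the ring (overlays match in both views) and the beaker model matches exactly. I'll lower and grip the beaker.

>>> carry_out([
  {"dp": [0.5,0,25],"roll": 0,"gripper": 1},
  {"dp": [0.5,0,50],"roll": 0,"gripper": 1},
  {"dp": [0.5,0,75],"roll": 0,"gripper": 1},
  {"dp": [0.5,0,88],"roll": 0,"gripper": 1},
  {"dp": [0.5,0,88],"roll": 0,"gripper": 0.6},
  {"dp": [0.5,0,88],"roll": 0,"gripper": 0.2},
  {"dp": [0.5,0,88],"roll": 0,"gripper": -0.2},
  {"dp": [0.5,0,88],"roll": 0,"gripper": -0.2},
  {"dp": [0.5,0,88],"roll": 0,"gripper": -0.2},
  {"dp": [0.5,0,88],"roll": 0,"gripper": -0.2},
  {"dp": [0.5,0,88],"roll": 0,"gripper": -0.2},
  {"dp": [0.5,0,88],"roll": 0,"gripper": -0.2},
], newtons=20)

```text
clock: 13.3
eef_pos: [432.1, 324.1, 31.4]
eef_rot: [-3.141, -0.001, -0.001]
wrist_force: [-0.8, -1.4, 5.2]
finger_gap: 50.5
finger_force: 20.0
```

>>> carry_out([
  {"dp": [0,0,-30],"roll": 0,"gripper": -0.2},
  {"dp": [0,0,-70],"roll": 0,"gripper": -0.2},
  {"dp": [0,0,-110],"roll": 0,"gripper": -0.2},
  {"dp": [0,0,-145],"roll": 0,"gripper": -0.2},
  {"dp": [0,0,-150],"roll": 0,"gripper": -0.2},
  {"dp": [0,0,-150],"roll": 0,"gripper": -0.2},
  {"dp": [0,0,-150],"roll": 0,"gripper": -0.2},
])

```text
clock: 13.88
eef_pos: [431.5, 323.8, 179.7]
eef_rot: [3.141, 0.001, -0.001]
wrist_force: [-0.8, 0.2, -2.1]
finger_gap: 50.7
finger_force: 20.0
```

```bash
python3 - <<'E'
from h import *
go(616.9,85.6,80,-0.164)
E
```

```text
dp [185.8 238.   99.7] roll 9.3 | tcp [431.5 323.8 179.7] yaw -0.001 gap 50.7 F 20.0 W [-0.8  0.2 -2.1] t 13.8833
```

>>> carry_out([
  {"dp": [22,28,0],"roll": 2,"gripper": -0.2},
  {"dp": [45,57,0],"roll": 4,"gripper": -0.2},
  {"dp": [67,86,0],"roll": 6,"gripper": -0.2},
  {"dp": [90,115,0],"roll": 8,"gripper": -0.2},
  {"dp": [112,144,0],"roll": 9.3,"gripper": -0.2},
  {"dp": [135,173,0],"roll": 9.3,"gripper": -0.2},
  {"dp": [158,202,0],"roll": 9.3,"gripper": -0.2},
  {"dp": [178,228,5],"roll": 9.3,"gripper": -0.2},
  {"dp": [186,238,30],"roll": 9.3,"gripper": -0.2},
  {"dp": [186,238,65],"roll": 9.3,"gripper": -0.2},
  {"dp": [186,238,98],"roll": 9.3,"gripper": -0.2},
  {"dp": [186,238,100],"roll": 9.3,"gripper": -0.2},
])

```text
clock: 14.88
eef_pos: [613.5, 85.1, 72.0]
eef_rot: [3.138, 0.013, -0.164]
wrist_force: [-1.0, 0.5, -3.0]
finger_gap: 50.5
finger_force: 20.0
```

>>> carry_out([
  {"dp": [0,0,15],"roll": 0,"gripper": -0.2},
  {"dp": [0,0,22],"roll": 0,"gripper": -0.2},
  {"dp": [0,0,22],"roll": 0,"gripper": -0.2},
  {"dp": [0,0,22],"roll": 0,"gripper": -0.2},
])

```text
clock: 15.22
eef_pos: [617.6, 86.0, 59.4]
eef_rot: [3.142, 0.0, -0.163]
wrist_force: [0.4, -0.5, -0.7]
finger_gap: 50.4
finger_force: 20.0
```

```bash
python3 - <<'E'
from h import *
go(616.9,85.6,47,-0.164)
E
```

```text
dp [-0.7  0.5 12.4] roll 0.1 | tcp [617.6  86.   59.4] yaw -0.163 gap 50.4 F 20.0 W [ 0.4 -0.5 -0.7] t 15.2167
```

>>> carry_out([
  {"dp": [-0.5,0.5,5],"roll": 0,"gripper": -0.2},
  {"dp": [-0.5,0.5,9],"roll": 0,"gripper": -0.2},
  {"dp": [-0.5,0.5,11],"roll": 0,"gripper": -0.2},
  {"dp": [-0.5,0.5,12.5],"roll": 0,"gripper": -0.2},
  {"dp": [-0.5,0.5,12.5],"roll": 0,"gripper": -0.2},
  {"dp": [-0.5,0.5,12.5],"roll": 0,"gripper": -0.2},
])

```text
clock: 15.72
eef_pos: [617.3, 85.5, 47.5]
eef_rot: [-3.141, -0.001, -0.163]
wrist_force: [-3.9, -0.7, 5.5]
finger_gap: 50.2
finger_force: 20.0
```

Contact is felt on the shelf; I'll release and rise.

>>> carry_out([
  {"dp": [0,0,0],"roll": 0,"gripper": 0.2},
  {"dp": [0,0,0],"roll": 0,"gripper": 0.4},
  {"dp": [0,0,0],"roll": 0,"gripper": 0.6},
  {"dp": [0,0,0],"roll": 0,"gripper": 0.6},
  {"dp": [0,0,0],"roll": 0,"gripper": 0.6},
  {"dp": [0,0,-30],"roll": 0,"gripper": 0.6},
  {"dp": [0,0,-65],"roll": 0,"gripper": 0.6},
  {"dp": [0,0,-100],"roll": 0,"gripper": 0.6},
  {"dp": [0,0,-130],"roll": 0,"gripper": 0.6},
  {"dp": [0,0,-130],"roll": 0,"gripper": 0.6},
  {"dp": [0,0,-130],"roll": 0,"gripper": 0.6},
])

```text
clock: 16.63
eef_pos: [617.7, 85.5, 178.0]
eef_rot: [-3.141, -0.003, -0.163]
wrist_force: [0.2, 0.2, -0.8]
finger_gap: 75.5
finger_force: 0.0
```

```bash
python3 - <<'E'
from h import *
go(569.7,329.3,130,0.119)
s=viewer.camera('scene')
a=overlay(s,'scene',[('pack_mid',[569.7,329.3,0,.119])],(390,210,450,310),6,'')
b=overlay(np.load('t2.npy'),'top',[('pack_mid',[569.7,329.3,0,.119])],(160,130,220,230),6,'')
save('p6',np.hstack([a,b]))
E
```

```text
dp [ -87.1 -232.7   47.9] roll -16.2 | tcp [617.7  85.5 178. ] yaw -0.163 gap 75.5 F 0.0 W [ 0.2  0.2 -0.8] t 16.6333
```

View pics/p6.png

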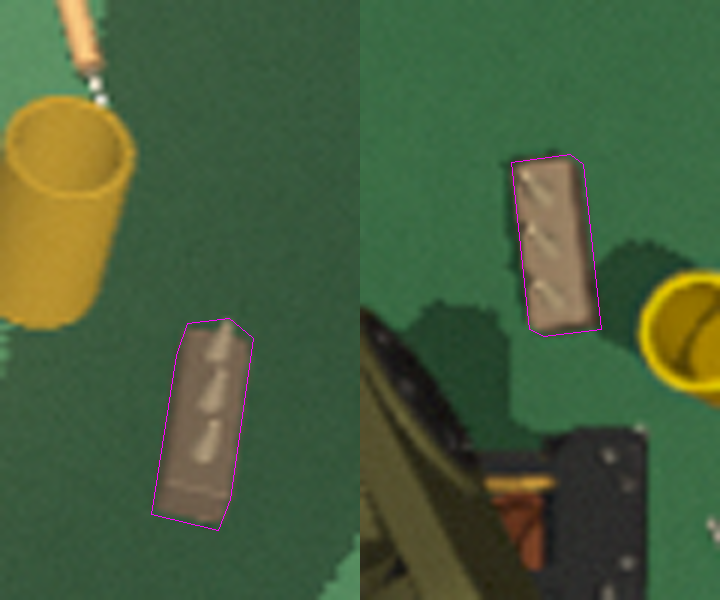

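The pack fit holds in both views (scene crop (200,425), top crop (555,245)), and the yellow beaker is clear of the fingers at a partial opening.

>>> carry_out([
  {"dp": [-14,-37,0],"roll": -4,"gripper": 0.3},
  {"dp": [-28,-74,0],"roll": -8,"gripper": 0.3},
  {"dp": [-42,-111,10],"roll": -12,"gripper": 0.3},
  {"dp": [-56,-148,20],"roll": -16.2,"gripper": 0.3},
  {"dp": [-70,-185,30],"roll": -16.2,"gripper": 0.3},
  {"dp": [-82,-220,40],"roll": -16.2,"gripper": 0.3},
  {"dp": [-87,-233,48],"roll": -16.2,"gripper": 0.3},
  {"dp": [-87,-233,48],"roll": -16.2,"gripper": 0.3},
  {"dp": [-87,-233,48],"roll": -16.2,"gripper": 0.3},
  {"dp": [-87,-233,70],"roll": -16.2,"gripper": 0.3},
  {"dp": [-87,-233,70],"roll": -16.2,"gripper": 0.3},
  {"dp": [-87,-233,70],"roll": -16.2,"gripper": 0.3},
])

```text
clock: 17.68
eef_pos: [569.3, 327.8, 105.9]
eef_rot: [3.141, 0.002, 0.118]
wrist_force: [0.2, 0.7, 0.7]
finger_gap: 61.1
finger_force: 0.0
```

```bash
python3 - <<'E'
from h import *
go(569.7,329.0,5,0.119)
E
```

```text
dp [  0.8  -1.3 100.9] roll -0.1 | tcp [569.3 327.8 105.9] yaw 0.118 gap 61.1 F 0.0 W [0.2 0.7 0.7] t 17.6833
```

>>> carry_out([
  {"dp": [0.5,-1,30],"roll": 0,"gripper": 0.3},
  {"dp": [0.5,-1,60],"roll": 0,"gripper": 0.3},
  {"dp": [0.5,-1,85],"roll": 0,"gripper": 0.3},
  {"dp": [0.5,-1,98],"roll": 0,"gripper": 0.3},
  {"dp": [0.5,-1,102],"roll": 0,"gripper": 0.3},
  {"dp": [0.5,-1,102],"roll": 0,"gripper": 0},
  {"dp": [0.5,-1,102],"roll": 0,"gripper": -0.3},
  {"dp": [0.5,-1,102],"roll": 0,"gripper": -0.7},
  {"dp": [0.5,-1,102],"roll": 0,"gripper": -0.7},
  {"dp": [0.5,-1,102],"roll": 0,"gripper": -0.7},
  {"dp": [0.5,-1,102],"roll": 0,"gripper": -0.7},
  {"dp": [0.5,-1,102],"roll": 0,"gripper": -0.7},
], newtons=20)

```text
clock: 18.68
eef_pos: [569.8, 330.7, 5.2]
eef_rot: [-3.141, -0.001, 0.119]
wrist_force: [-1.4, -0.7, 5.7]
finger_gap: 26.1
finger_force: 20.0
```

>>> carry_out([
  {"dp": [0,0,-30],"roll": 0,"gripper": -0.7},
  {"dp": [0,0,-70],"roll": 0,"gripper": -0.7},
  {"dp": [0,0,-110],"roll": 0,"gripper": -0.7},
  {"dp": [0,0,-145],"roll": 0,"gripper": -0.7},
  {"dp": [0,0,-160],"roll": 0,"gripper": -0.7},
  {"dp": [0,0,-160],"roll": 0,"gripper": -0.7},
  {"dp": [0,0,-160],"roll": 0,"gripper": -0.7},
])

```text
clock: 19.27
eef_pos: [569.4, 330.6, 164.2]
eef_rot: [-3.141, -0.0, 0.119]
wrist_force: [-0.0, -0.3, -1.6]
finger_gap: 26.0
finger_force: 20.0
```

```bash
python3 - <<'E'
from h import *
go(490.4,-4.9,120,1.407)
E
```

```text
dp [-118.5  323.7   44.2] roll -73.8 | tcp [569.4 330.6 164.2] yaw 0.119 gap 26.0 F 20.0 W [-0.  -0.3 -1.6] t 19.2667
```

>>> carry_out([
  {"dp": [-11,30,0],"roll": -7,"gripper": -0.7},
  {"dp": [-22,60,0],"roll": -14,"gripper": -0.7},
  {"dp": [-33,90,0],"roll": -21,"gripper": -0.7},
  {"dp": [-44,120,0],"roll": -28,"gripper": -0.7},
  {"dp": [-55,150,0],"roll": -35,"gripper": -0.7},
  {"dp": [-66,180,0],"roll": -42,"gripper": -0.7},
  {"dp": [-77,210,0],"roll": -49,"gripper": -0.7},
  {"dp": [-88,240,0],"roll": -56,"gripper": -0.7},
  {"dp": [-99,270,0],"roll": -63,"gripper": -0.7},
  {"dp": [-110,300,0],"roll": -70,"gripper": -0.7},
  {"dp": [-118.5,323.5,0],"roll": -73.8,"gripper": -0.7},
  {"dp": [-118.5,323.5,0],"roll": -73.8,"gripper": -0.7},
])

```text
clock: 20.27
eef_pos: [488.7, -7.9, 162.4]
eef_rot: [-3.138, 0.001, 1.409]
wrist_force: [0.4, -0.5, -0.5]
finger_gap: 26.1
finger_force: 20.0
```

>>> carry_out([
  {"dp": [0,0,30],"roll": 0,"gripper": -0.7},
  {"dp": [0,0,65],"roll": 0,"gripper": -0.7},
  {"dp": [0,0,100],"roll": 0,"gripper": -0.7},
  {"dp": [0,0,125],"roll": 0,"gripper": -0.7},
  {"dp": [0,0,128],"roll": 0,"gripper": -0.7},
  {"dp": [0,0,128],"roll": 0,"gripper": -0.7},
  {"dp": [0,0,128],"roll": 0,"gripper": -0.7},
])

```text
clock: 20.85
eef_pos: [490.7, -4.5, 37.0]
eef_rot: [3.142, -0.0, 1.407]
wrist_force: [0.1, 0.4, -1.2]
finger_gap: 25.7
finger_force: 20.0
```

```bash
python3 - <<'E'
from h import *
go(490.4,-4.9,21,1.407)
E
```

```text
dp [-0.4 -0.2 16. ] roll 0.0 | tcp [490.7  -4.5  37. ] yaw 1.407 gap 25.7 F 20.0 W [ 0.1  0.4 -1.2] t 20.85
```

>>> carry_out([
  {"dp": [-0.5,0,7],"roll": 0,"gripper": -0.7},
  {"dp": [-0.5,0,12],"roll": 0,"gripper": -0.7},
  {"dp": [-0.5,0,15],"roll": 0,"gripper": -0.7},
  {"dp": [-0.5,0,16],"roll": 0,"gripper": -0.7},
  {"dp": [-0.5,0,16],"roll": 0,"gripper": -0.7},
  {"dp": [-0.5,0,16],"roll": 0,"gripper": -0.7},
])

```text
clock: 21.35
eef_pos: [490.4, -5.3, 21.1]
eef_rot: [3.141, -0.0, 1.407]
wrist_force: [-3.2, -0.3, 6.0]
finger_gap: 25.9
finger_force: 20.0
```

>>> carry_out([
  {"dp": [0,0,0],"roll": 0,"gripper": -0.3},
  {"dp": [0,0,0],"roll": 0,"gripper": 0},
  {"dp": [0,0,0],"roll": 0,"gripper": 0.2},
  {"dp": [0,0,0],"roll": 0,"gripper": 0.2},
  {"dp": [0,0,0],"roll": 0,"gripper": 0.2},
  {"dp": [0,0,-30],"roll": 0,"gripper": 0.2},
  {"dp": [0,0,-65],"roll": 0,"gripper": 0.2},
  {"dp": [0,0,-100],"roll": 0,"gripper": 0.2},
  {"dp": [0,0,-140],"roll": 0,"gripper": 0.2},
  {"dp": [0,0,-180],"roll": 0,"gripper": 0.2},
  {"dp": [0,0,-200],"roll": 0,"gripper": 0.2},
  {"dp": [0,0,-200],"roll": 0,"gripper": 0.2},
])

```text
clock: 22.35
eef_pos: [491.8, -5.4, 225.3]
eef_rot: [3.134, -0.001, 1.407]
wrist_force: [0.8, -0.5, 0.4]
finger_gap: 56.4
finger_force: 0.0
```

>>> carry_out([
  {"dp": [-40,0,0],"roll": 0,"gripper": 0.2},
  {"dp": [-80,0,0],"roll": 0,"gripper": 0.2},
  {"dp": [-120,0,0],"roll": 0,"gripper": 0.2},
  {"dp": [-160,20,0],"roll": 0,"gripper": 0.2},
  {"dp": [-200,40,0],"roll": 0,"gripper": 0.2},
  {"dp": [-240,60,0],"roll": 0,"gripper": 0.2},
  {"dp": [-280,80,0],"roll": 0,"gripper": 0.2},
  {"dp": [-320,80,0],"roll": 0,"gripper": 0.2},
  {"dp": [-360,80,0],"roll": 0,"gripper": 0.2},
  {"dp": [-400,80,0],"roll": 0,"gripper": 0.2},
  {"dp": [-400,80,0],"roll": 0,"gripper": 0.2},
  {"dp": [-400,80,0],"roll": 0,"gripper": 0.2},
])

```text
clock: 23.35
eef_pos: [503.0, -415.0, 218.4]
eef_rot: [-3.14, -0.001, 1.404]
wrist_force: [-0.7, 0.2, 0.8]
finger_gap: 56.4
finger_force: 0.0
```

```bash
python3 - <<'E'
from h import *
I={c:viewer.camera(c) for c in('scene','top')}; a=-0.164
go(490,-5,200,1.4)
V={}
for l,x0,yw in(('kiln_shelf',[545,-14,0,-.16],1),('jar',[472,-113,16],0),('prop',[508,104,16,-.16],1),('cup_mid',[581,-130,32],0),('beaker_mid',[617,86,16],0),('pack_mid',[490,-5,16,1.4],1)):
    o={}
    for c in I:
        P=proj(c,R.from_euler('z',x0[3] if yw else 0).apply(M[l])+x0[:3]); ctr=(P.min(0)+P.max(0))/2
        for d in models.cut_out(c,l):
            b=np.array(d['box']); 
            if np.abs((b[:2]+b[2:])/2-ctr).max()<8: o[c]=pts(d['region']); break
    if o: V[l],e=fit(l,o,x0,bool(yw)); print(l,list(o),V[l].round(2),round(e,2))
ax=np.array([np.cos(a),np.sin(a)]); ay=np.array([-ax[1],ax[0]])
mid=np.array([490.4,-4.9])
it=[('jar',[472.4,-113.4,16]),('prop',[508.4,103.6,16,a]),('ring_mid',[580.9,-131.4,16]),('cup_mid',[580.9,-131.4,32]),('beaker_mid',[616.9,85.6,16]),('pack_mid',[490.4,-4.9,16,1.407])]
A=overlay(I['scene'],'scene',it,(200,140,380,300),2.2,''); B=overlay(I['top'],'top',it,(245,90,405,250),2.2,'')
h=min(A.shape[0],B.shape[0]); save('p7',np.hstack([A[:h],B[:h]]))
E
```

```text
dp [399.5 -80.3  20. ] roll 0.4 | tcp [ 504.2 -412.2  219.5] yaw 1.407 gap 56.3 F 0.0 W [ 0.7  0.8 -0.1] t 23.45
kiln_shelf ['scene', 'top'] [ 5.4401e+02 -1.4420e+01 -6.6800e+00 -1.6000e-01] 2.0
jar ['scene', 'top'] [ 472.46 -112.9    17.75] 0.95
prop ['top'] [ 5.2144e+02  1.1203e+02 -8.7480e+01 -1.7000e-01] 0.61
cup_mid ['scene', 'top'] [ 581.42 -128.98   30.93] 0.39
beaker_mid ['scene'] [620.32  87.7   20.87] 0.28
pack_mid ['scene', 'top'] [490.61  -5.75  12.11   1.42] 0.74
```

View pics/p7.png

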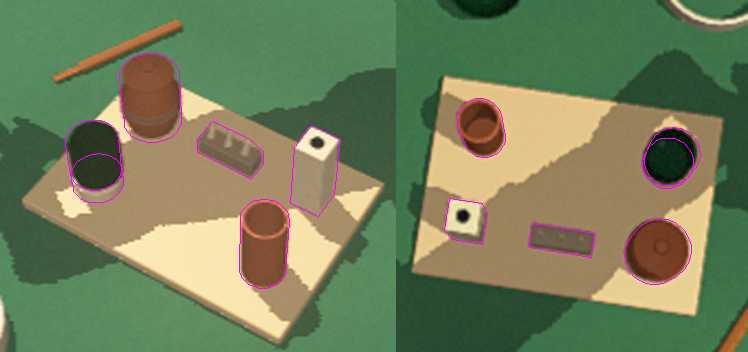

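In both views all the pieces match their target outlines. The jar and prop have not moved, the pack is midway at (490,-6), the cup is on the ring and the beaker is behind the prop. Handing in.

```bash
python3 -c "
from h import *
print(manip.sign_off())"
```

```text
the job is handed in; nothing more can be done
None
```

The kiln shelf is loaded and the job is handed in at about 23 s. In the last check every piece sat within a few mm of its target and the jar and prop had not visibly moved, but the sign-off returned no verdict.

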